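# Transfer a row of samples to the rack in reverse order

### The arm

A 6-joint arm with a two-finger parallel gripper is mounted at the origin on a cart in front of the work surface, level with it; the furniture and walls round the work are solid. World frame = base frame: x ahead of the robot, y to its left, z up, the work surface at z = 0. Lengths are in m, angles in degrees, forces in N, time in s.
With the tool pointing down it reaches from about 0.325 to 0.775 m from the base axis. Payload 5.5 kg.
Tool frame: the origin (TCP) lies at the centre of the arm's flange, where the gripper is bolted on; the fingertips stand 182 mm ahead of it and the grasp point (between the pads) lies 163 mm ahead of it; z points along the fingers, y is the line along which they close (so a half turn about z gives the same grasp; the last joint's range is limited). The gripper opens to 88 mm and grips with 3 to 60 N. Pads are 20 mm wide; open, the fingers measure 115 mm over their backs; the gripper's body (75 mm by 178 mm) begins 61 mm behind the grasp point.
Start: joints at [61.094, 5.22, 70.514, -0, 104.267, -3.249], TCP at [0.26, 0.541, 0.405] pointing down, gripper open.
Joint ranges: [-164.24, 164.24], [-49.07, 125.15], [9.68, 141.18], [-86.29, 266.29], [3.28, 154.24], [-151.56, 151.56]. Speed limits (degrees/s): [147.25, 147.25, 172.46, 180, 180, 180].

### API

Orientations are given as [roll, pitch, yaw] about the fixed x, y, z axes, in that order (R = Rz(yaw) Ry(pitch) Rx(roll)).
In Python, from station import r gives the robot as it stands. The module is installed in compiled form; this text tells all that it offers. Calls block until the motion is done:
- r.reach(position, orientation): joint-space move of the TCP to a pose.
- r.servo_line(position, rotation=None, speed=0.15): straight line of the TCP; rotation=None keeps the orientation; speed is the mean speed in m/s.
- r.move_joints(angles): joint-space move.
- r.let_go() and r.grab(squeeze=None): open the fingers fully, or close them until they stop; squeeze is the grip in N (None keeps the last).
- r.wait(seconds).
- r.inverse_kinematics(position, orientation): joint angles nearest the present ones, or None.
- r.sense(): the state.
- r.snapshot(name): name is "scene" or "top"; returns a dict with "frame" (480x640x3 uint8, red, green, blue), "fx", "fy", "cx", "cy" (pixels), "R" (3x3) and "t" (3): a world point X has camera coordinates R X + t. Camera axes: x right, y down, z forward; pixel columns grow to the right and rows downward; lengths in m; the calibration is good to about 2 mm. A picture is of the moment at which its call begins. There is no depth.
A pose or a line that the arm cannot do raises r.IKError and nothing moves.
- r.hand_in(): hands the job in; it is judged then, once.
The state is a dict: "clock": time; "joints": joint angles; "joint_vel": joint speeds; "joint_torque": joint torques, N m; "tcp_pos": TCP position; "orientation": TCP orientation; "contact_force": force on the tool from outside, world axes, zero at the start; "torque": the same for the moment, N m; "opening": finger opening in m; "gripper_force": force on a finger pad.
Only numpy, scipy, OpenCV 4.12 (cv2) and the standard library are available. Lean on these libraries where they do the work, as an engineer would, in place of code of your own. Each camera call takes 0.05 s, during which the arm holds its last target. There are 200 camera calls.

### The job

Move the row of four vessels from the grey cups into the empty steel rack, in reverse order: the one that stands leftmost now goes into the rightmost compartment, the next one beside it, and so on. Keep each vessel upright, stand it in the middle of its own compartment, and leave the conical flask behind the rows undisturbed.

Things in the scene. Friction and masses are not known exactly. Their poses are not given: they have to be found in the camera images.
- capped_bottle: closed white reagent bottle with a screw cap: body 46 mm across up to 75 mm high, cap 26 mm across, 92 mm high in all, 0.11 kg. Loose; origin: centre of the underside; z up, any yaw.
- dropper_bottle: slim brown dropper bottle: body 28 mm across up to 50 mm high, then a 21 mm collar and a 12 mm black rubber bulb, 84 mm high in all, 0.035 kg. Loose; origin: centre of the underside; z up, any yaw.
- weighing_bottle: small clear glass weighing bottle with its lid on (the lid does not come off): body 30 mm across, lid rim 35 mm across from 42 to 53 mm up, knob 16 mm on top, 65 mm high in all, 0.04 kg. Loose; origin: centre of the underside; z up, any yaw.
- beaker: clear plastic beaker, open, no lid: 54 mm across (57 over the spout), slightly narrower at the foot, 74 mm high, 0.045 kg; may be held round the outside, 45 to 55 mm up. Loose; origin: centre of the underside; z up, any yaw.
- cup_capped_bottle: cup in which the capped bottle stands at the start: one of four alike grey round cups, 70 mm across, fixed in a row at 74 mm pitch on a white board (board 80 x 304 mm, its top 11 mm above the worktop, fixed). Origin: centre of the cup's underside, on the board's top; inner floor 4 mm above it, rim 14 mm above it, inner diameter 62 mm or more. Its y axis runs along the row, to the robot's left within 9 degrees; x across the row, away from the robot; z up.
- cup_dropper_bottle: cup in which the dropper bottle stands at the start: one of four alike grey round cups, 70 mm across, fixed in a row at 74 mm pitch on a white board (board 80 x 304 mm, its top 11 mm above the worktop, fixed). Origin: centre of the cup's underside, on the board's top; inner floor 4 mm above it, rim 14 mm above it, inner diameter 62 mm or more. Its y axis runs along the row, to the robot's left within 9 degrees; x across the row, away from the robot; z up.
- cup_weighing_bottle: cup in which the weighing bottle stands at the start: one of four alike grey round cups, 70 mm across, fixed in a row at 74 mm pitch on a white board (board 80 x 304 mm, its top 11 mm above the worktop, fixed). Origin: centre of the cup's underside, on the board's top; inner floor 4 mm above it, rim 14 mm above it, inner diameter 62 mm or more. Its y axis runs along the row, to the robot's left within 9 degrees; x across the row, away from the robot; z up.
- cup_beaker: cup in which the beaker stands at the start: one of four alike grey round cups, 70 mm across, fixed in a row at 74 mm pitch on a white board (board 80 x 304 mm, its top 11 mm above the worktop, fixed). Origin: centre of the cup's underside, on the board's top; inner floor 4 mm above it, rim 14 mm above it, inner diameter 62 mm or more. Its y axis runs along the row, to the robot's left within 9 degrees; x across the row, away from the robot; z up.
- rack: empty steel rack, fixed: 78 x 300 mm, 23 mm high on 5 mm feet, open on top, with four square compartments in a row along its y axis (70 x 70 mm inside, walls 4 mm, floor top 9 mm above the origin, rims 23 mm above it). Origin: under the centre, on the worktop. Compartment centres at x = 0, y = +111, +37, -37, -111 mm in its frame. y points along the row, to the robot's left within 9 degrees; x away from the robot; z up. The rack stands left or right of the cups.
- conical_flask: loose glass conical flask, 83 mm across the foot, 130 mm high, standing behind the two rows: a bystander. Origin: centre of the underside; z up.

How it is judged (in metres and radians):
At the end, for the whole second after the job is handed in: All four vessels are released, at rest and upright (within 7 degrees) on the floor of the rack, each within 15 mm (along and across the rack) of the centre of its own compartment, and their order from left to right is the reverse of the order in which their cups stand (x of capped_bottle in the frame of rack between -0.015 and 0.015 m and (y of capped_bottle in the frame of rack between 0.096 and 0.126 m or y of capped_bottle in the frame of rack between 0.022 and 0.052 m or y of capped_bottle in the frame of rack between -0.052 and -0.022 m or y of capped_bottle in the frame of rack between -0.126 and -0.096 m) and z of capped_bottle in the frame of rack between 0.005 and 0.014 m and angle between each of capped_bottle, dropper_bottle, weighing_bottle, beaker's own z axis and vertical below 0.12 rad and linear speed of each of capped_bottle, dropper_bottle, weighing_bottle, beaker below 0.02 m/s and x of dropper_bottle in the frame of rack between -0.015 and 0.015 m and (y of dropper_bottle in the frame of rack between 0.096 and 0.126 m or y of dropper_bottle in the frame of rack between 0.022 and 0.052 m or y of dropper_bottle in the frame of rack between -0.052 and -0.022 m or y of dropper_bottle in the frame of rack between -0.126 and -0.096 m) and z of dropper_bottle in the frame of rack between 0.005 and 0.014 m and x of weighing_bottle in the frame of rack between -0.015 and 0.015 m and (y of weighing_bottle in the frame of rack between 0.096 and 0.126 m or y of weighing_bottle in the frame of rack between 0.022 and 0.052 m or y of weighing_bottle in the frame of rack between -0.052 and -0.022 m or y of weighing_bottle in the frame of rack between -0.126 and -0.096 m) and z of weighing_bottle in the frame of rack between 0.005 and 0.014 m and x of beaker in the frame of rack between -0.015 and 0.015 m and (y of beaker in the frame of rack between 0.096 and 0.126 m or y of beaker in the frame of rack between 0.022 and 0.052 m or y of beaker in the frame of rack between -0.052 and -0.022 m or y of beaker in the frame of rack between -0.126 and -0.096 m) and z of beaker in the frame of rack between 0.005 and 0.014 m and ((y of cup_capped_bottle in the frame of cup_dropper_bottle above 0 m and ((y of dropper_bottle in the frame of rack above 0.074 m and y of capped_bottle in the frame of rack below 0.074 m) or (y of dropper_bottle in the frame of rack above 0 m and y of capped_bottle in the frame of rack below 0 m) or (y of dropper_bottle in the frame of rack above -0.074 m and y of capped_bottle in the frame of rack below -0.074 m))) or (y of cup_capped_bottle in the frame of cup_dropper_bottle below 0 m and ((y of capped_bottle in the frame of rack above 0.074 m and y of dropper_bottle in the frame of rack below 0.074 m) or (y of capped_bottle in the frame of rack above 0 m and y of dropper_bottle in the frame of rack below 0 m) or (y of capped_bottle in the frame of rack above -0.074 m and y of dropper_bottle in the frame of rack below -0.074 m)))) and ((y of cup_capped_bottle in the frame of cup_weighing_bottle above 0 m and ((y of weighing_bottle in the frame of rack above 0.074 m and y of capped_bottle in the frame of rack below 0.074 m) or (y of weighing_bottle in the frame of rack above 0 m and y of capped_bottle in the frame of rack below 0 m) or (y of weighing_bottle in the frame of rack above -0.074 m and y of capped_bottle in the frame of rack below -0.074 m))) or (y of cup_capped_bottle in the frame of cup_weighing_bottle below 0 m and ((y of capped_bottle in the frame of rack above 0.074 m and y of weighing_bottle in the frame of rack below 0.074 m) or (y of capped_bottle in the frame of rack above 0 m and y of weighing_bottle in the frame of rack below 0 m) or (y of capped_bottle in the frame of rack above -0.074 m and y of weighing_bottle in the frame of rack below -0.074 m)))) and ((y of cup_capped_bottle in the frame of cup_beaker above 0 m and ((y of beaker in the frame of rack above 0.074 m and y of capped_bottle in the frame of rack below 0.074 m) or (y of beaker in the frame of rack above 0 m and y of capped_bottle in the frame of rack below 0 m) or (y of beaker in the frame of rack above -0.074 m and y of capped_bottle in the frame of rack below -0.074 m))) or (y of cup_capped_bottle in the frame of cup_beaker below 0 m and ((y of capped_bottle in the frame of rack above 0.074 m and y of beaker in the frame of rack below 0.074 m) or (y of capped_bottle in the frame of rack above 0 m and y of beaker in the frame of rack below 0 m) or (y of capped_bottle in the frame of rack above -0.074 m and y of beaker in the frame of rack below -0.074 m)))) and ((y of cup_dropper_bottle in the frame of cup_weighing_bottle above 0 m and ((y of weighing_bottle in the frame of rack above 0.074 m and y of dropper_bottle in the frame of rack below 0.074 m) or (y of weighing_bottle in the frame of rack above 0 m and y of dropper_bottle in the frame of rack below 0 m) or (y of weighing_bottle in the frame of rack above -0.074 m and y of dropper_bottle in the frame of rack below -0.074 m))) or (y of cup_dropper_bottle in the frame of cup_weighing_bottle below 0 m and ((y of dropper_bottle in the frame of rack above 0.074 m and y of weighing_bottle in the frame of rack below 0.074 m) or (y of dropper_bottle in the frame of rack above 0 m and y of weighing_bottle in the frame of rack below 0 m) or (y of dropper_bottle in the frame of rack above -0.074 m and y of weighing_bottle in the frame of rack below -0.074 m)))) and ((y of cup_dropper_bottle in the frame of cup_beaker above 0 m and ((y of beaker in the frame of rack above 0.074 m and y of dropper_bottle in the frame of rack below 0.074 m) or (y of beaker in the frame of rack above 0 m and y of dropper_bottle in the frame of rack below 0 m) or (y of beaker in the frame of rack above -0.074 m and y of dropper_bottle in the frame of rack below -0.074 m))) or (y of cup_dropper_bottle in the frame of cup_beaker below 0 m and ((y of dropper_bottle in the frame of rack above 0.074 m and y of beaker in the frame of rack below 0.074 m) or (y of dropper_bottle in the frame of rack above 0 m and y of beaker in the frame of rack below 0 m) or (y of dropper_bottle in the frame of rack above -0.074 m and y of beaker in the frame of rack below -0.074 m)))) and ((y of cup_weighing_bottle in the frame of cup_beaker above 0 m and ((y of beaker in the frame of rack above 0.074 m and y of weighing_bottle in the frame of rack below 0.074 m) or (y of beaker in the frame of rack above 0 m and y of weighing_bottle in the frame of rack below 0 m) or (y of beaker in the frame of rack above -0.074 m and y of weighing_bottle in the frame of rack below -0.074 m))) or (y of cup_weighing_bottle in the frame of cup_beaker below 0 m and ((y of weighing_bottle in the frame of rack above 0.074 m and y of beaker in the frame of rack below 0.074 m) or (y of weighing_bottle in the frame of rack above 0 m and y of beaker in the frame of rack below 0 m) or (y of weighing_bottle in the frame of rack above -0.074 m and y of beaker in the frame of rack below -0.074 m))))); the robot touches nothing.
It fails at once if the capped bottle is tipped over (angle between capped_bottle's own z axis and vertical above 0.8 rad).
It fails at once if the dropper bottle is tipped over (angle between dropper_bottle's own z axis and vertical above 0.8 rad).
It fails at once if the weighing bottle is tipped over (angle between weighing_bottle's own z axis and vertical above 0.8 rad).
It fails at once if the beaker is tipped over (angle between beaker's own z axis and vertical above 0.8 rad).
It fails at once if the conical flask behind the rows is pushed away or tipped (distance of conical_flask from where it was at the start of the episode above 0.025 m or angle between conical_flask's own z axis and vertical above 0.4 rad).
It also fails if it takes over 118 s, if anything falls off the work surface, if the arm or the gripper's body presses on something with over 40 N, if the wrist force passes 120 N, or if a joint passes its speed limit or range.

## Working session

There is one attempt and no reset: what is moved stays moved. The work goes in short steps, each a Python script; the robot and the scene stay as the last script left them, time stands still between calls to the robot, and variables do not carry over. Pictures are saved under pics/ and viewed, at most 14 in all, crops included, and the job is handed in when it is done.

```bash
mkdir -p pics; python3 - <<'E'
from station import r
import cv2,pickle
for n in("scene","top"):
    s=r.snapshot(n);pickle.dump(s,open(n+".pkl","wb"));cv2.imwrite(f"pics/{n}0.png",s["frame"][:,:,::-1])
    print(n,s["fx"],s["fy"],s["cx"],s["cy"],(-s["R"].T@s["t"]).round(3),s["R"].round(2).tolist())
print(r.sense())
E
```

```text
scene 452.4257695874718 452.4257695874718 320.2736002693348 239.783320356537 [-0.034 -0.358  0.584] [[0.56, -0.83, 0.01], [-0.48, -0.34, -0.81], [0.67, 0.45, -0.58]]
top 490.6154419370873 490.6154419370873 314.15172875279916 246.85772090886982 [0.338 0.034 1.038] [[0.01, -1.0, -0.0], [-0.98, -0.01, -0.2], [0.2, 0.01, -0.98]]
{'clock': 0.1, 'joints': array([ 6.10926424e+01,  5.25988972e+00,  7.05729294e+01,  3.40189846e-04,
        1.04266704e+02, -3.24833858e+00]), 'joint_vel': array([ 0.0149023 , -0.11986541, -0.12852509,  0.12481434, -0.12472785,
       -0.03228118]), 'joint_torque': array([ 2.32092651e-03, -4.47856808e+01, -4.07570350e+01,  6.99849310e-02,
        2.84322398e-02, -1.37202192e-04]), 'tcp_pos': array([0.25983583, 0.54088684, 0.40362844]), 'orientation': array([-1.79900656e+02, -5.96866181e-03,  1.54341059e+02]), 'contact_force': array([-0.16165826, -0.0073976 ,  0.35862999]), 'torque': array([-0.01188073,  0.05949646,  0.01476128]), 'gripper_force': 0.0, 'opening': 0.08788616265933585}
```

View pics/scene0.png

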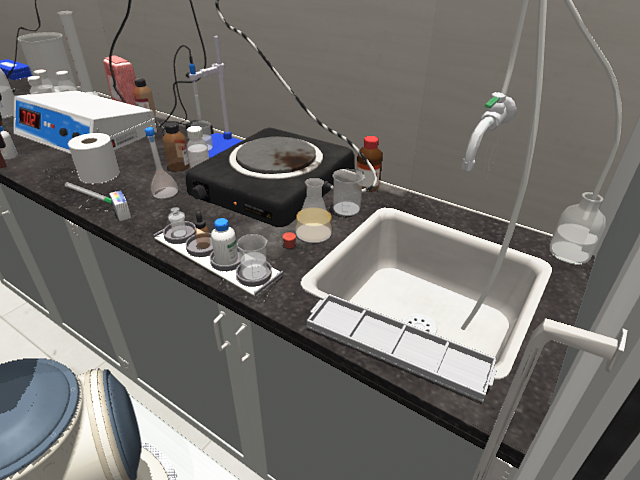

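View pics/top0.png

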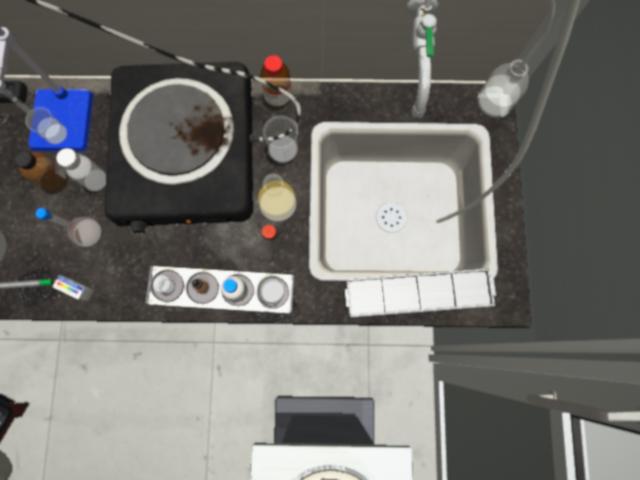

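The top view shows the cups from left to right at about (167,286), (202,287), (236,289) and (272,291). They hold the weighing, dropper, capped and beaker vessels in that order. The rack spans (347-495, 272-316) in front of the sink, and the flask is at (276,197). Next I'll enlarge both areas and measure the board.

```bash
cat > h.py <<'E'
import numpy as np,cv2,pickle
def ray(s,uv,z):
    d=s["R"].T@np.array([(uv[0]-s["cx"])/s["fx"],(uv[1]-s["cy"])/s["fy"],1]); c=-s["R"].T@s["t"]
    return c+d*(z-c[2])/d[2]
def pix(s,X):
    p=s["R"]@np.array(X)+s["t"]; return np.array([s["fx"]*p[0]/p[2]+s["cx"],s["fy"]*p[1]/p[2]+s["cy"]])
E
python3 - <<'E'
from h import *
s=pickle.load(open("top.pkl","rb"));im=s["frame"][:,:,::-1]
a=cv2.resize(im[255:325,135:310],None,fx=4,fy=4,interpolation=cv2.INTER_CUBIC)
b=cv2.resize(im[258:328,335:510],None,fx=4,fy=4,interpolation=cv2.INTER_CUBIC)
cv2.imwrite("pics/crop1.png",np.vstack([a,b]))
g=s["frame"].min(2)
m=(g>150).astype(np.uint8);m[:258]=0;m[322:]=0;m[:,:140]=0;m[:,300:]=0
c=max(cv2.findContours(m,0,2)[0],key=cv2.contourArea)
P=np.array([ray(s,p[0],.011)[:2] for p in c],np.float32)
print("board",cv2.minAreaRect(P))
E
```

```text
board ((0.4589628577232361, 0.2356165647506714), (0.29995179176330566, 0.0815151184797287), 87.18399047851562)
```

View pics/crop1.png

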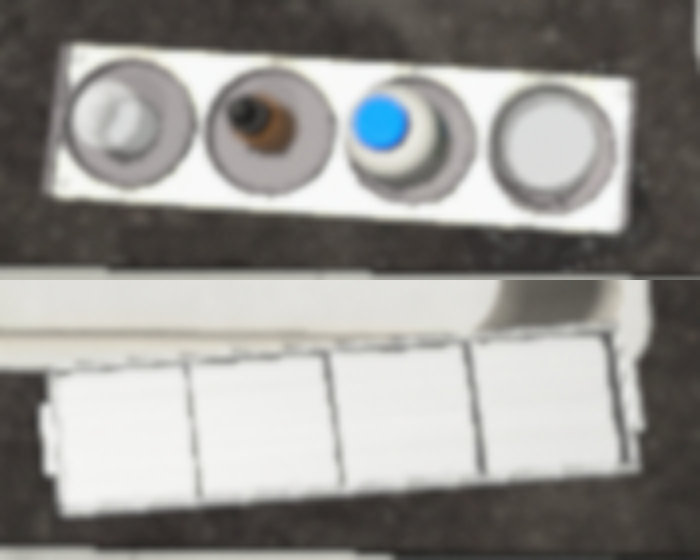

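The crop shows the board corners at about (64,45) and (632,78). The vessels are off-centre in their cups. The rack corners are near (50,370), (62,514), (640,470) and (622,330). I'll enlarge the scene view for a second bearing.

```bash
python3 - <<'E'
from h import *
t=pickle.load(open("top.pkl","rb"));s=pickle.load(open("scene.pkl","rb"));im=s["frame"][:,:,::-1]
a=cv2.resize(im[200:295,145:345],None,fx=3.5,fy=3.5,interpolation=cv2.INTER_CUBIC)
b=cv2.resize(im[290:400,300:500],None,fx=3.5,fy=3.5,interpolation=cv2.INTER_CUBIC)[:260+100]
cv2.imwrite("pics/crop2.png",np.vstack([a[:235+95][:],b])[:600])
print(a.shape,b.shape)
c1=lambda u,v:(135+(u+.5)/4-.5,255+(v+.5)/4-.5)
c2=lambda u,v:(335+(u+.5)/4-.5,258+(v-279.5)/4-.5)
for p in[(64,45),(632,78),(622,232),(45,194)]:print("board",ray(t,c1(*p),.011).round(4))
for p in[(130,123),(270,131),(412,140),(552,148)]:print("cuprim",ray(t,c1(*p),.025).round(4))
for p in[(50,370),(62,514),(640,470),(622,330),(187,363),(200,498),(328,352),(343,487),(467,342),(484,475)]:print("rack",ray(t,c2(*p),.023).round(4))
# tops
for n,p,z in[("wb body/knob",(100,120),.08),("dropper bulb",(243,112),.099),("cap",(381,123),.107),("beaker rim",(550,140),.089)]:
    X=ray(t,c1(*p),z);print(n,X.round(4),pix(s,X).round(1))
def tri(pt,ps):
    A=[];
    for S,p in((t,pt),(s,ps)):
        for k,f,c in((0,S["fx"],S["cx"]),(1,S["fy"],S["cy"])):
            r=S["R"][k]-(p[k]-c)/f*S["R"][2]; A.append((*r,-(S["t"][k]-(p[k]-c)/f*S["t"][2])))
    A=np.array(A);x,res,*_=np.linalg.lstsq(A[:,:3],A[:,3],rcond=None);return x.round(3),res
print("hose end",tri((437,221),(465,328)))
print("handle",tri((545,397),(545,325)))
for u,v in((480,205),(510,178),(525,150),(550,80)):
    print("hose",[(z,ray(t,(u,v),z)[:2].round(2),pix(s,ray(t,(u,v),z)).round(0)) for z in(0,.15,.3,.45,.6)])
E
```

```text
(332, 700, 3) (360, 700, 3)
board [0.5061 0.3867 0.011 ]
board [0.4926 0.0846 0.011 ]
board [0.4116 0.0879 0.011 ]
board [0.4271 0.3901 0.011 ]
cuprim [0.4632 0.3441 0.025 ]
cuprim [0.4601 0.2711 0.025 ]
cuprim [0.4564 0.1972 0.025 ]
cuprim [0.4533 0.1245 0.025 ]
rack [ 0.4797 -0.0299  0.023 ]
rack [ 0.4053 -0.036   0.023 ]
rack [ 0.432  -0.3338  0.023 ]
rack [ 0.5049 -0.3288  0.023 ]
rack [ 0.4844 -0.1012  0.023 ]
rack [ 0.4145 -0.107   0.023 ]
rack [ 0.4912 -0.1749  0.023 ]
rack [ 0.4211 -0.1806  0.023 ]
rack [ 0.4974 -0.2476  0.023 ]
rack [ 0.4283 -0.2533  0.023 ]
wb body/knob [0.4577 0.3422 0.08  ] [172.4 209.8]
dropper bulb [0.4602 0.2674 0.099 ] [197.2 212.7]
cap [0.4547 0.1992 0.107 ] [219.8 221.5]
beaker rim [0.4499 0.1199 0.089 ] [250.4 244.6]
hose end (array([ 0.637, -0.249, -0.071]), array([2.60765671e-05]))
handle (array([ 0.288, -0.34 ,  0.287]), array([0.00268761]))
hose [(0, array([ 0.65, -0.32]), array([514., 313.])), (0.15, array([ 0.61, -0.27]), array([498., 250.])), (0.3, array([ 0.56, -0.22]), array([477., 167.])), (0.45, array([ 0.52, -0.17]), array([449.,  55.])), (0.6, array([ 0.47, -0.12]), array([ 408., -106.]))]
hose [(0, array([ 0.72, -0.39]), array([562., 308.])), (0.15, array([ 0.66, -0.33]), array([545., 246.])), (0.3, array([ 0.61, -0.27]), array([522., 164.])), (0.45, array([ 0.55, -0.21]), array([491.,  54.])), (0.6, array([ 0.5 , -0.15]), array([ 447., -105.]))]
hose [(0, array([ 0.78, -0.43]), array([591., 296.])), (0.15, array([ 0.72, -0.36]), array([573., 236.])), (0.3, array([ 0.65, -0.3 ]), array([550., 157.])), (0.45, array([ 0.59, -0.23]), array([518.,  50.])), (0.6, array([ 0.53, -0.16]), array([ 473., -104.]))]
hose [(0, array([ 0.96, -0.5 ]), array([641., 263.])), (0.15, array([ 0.87, -0.42]), array([624., 209.])), (0.3, array([ 0.78, -0.35]), array([600., 138.])), (0.45, array([ 0.69, -0.27]), array([569.,  40.])), (0.6, array([ 0.6 , -0.19]), array([ 522., -102.]))]
```

View pics/crop2.png

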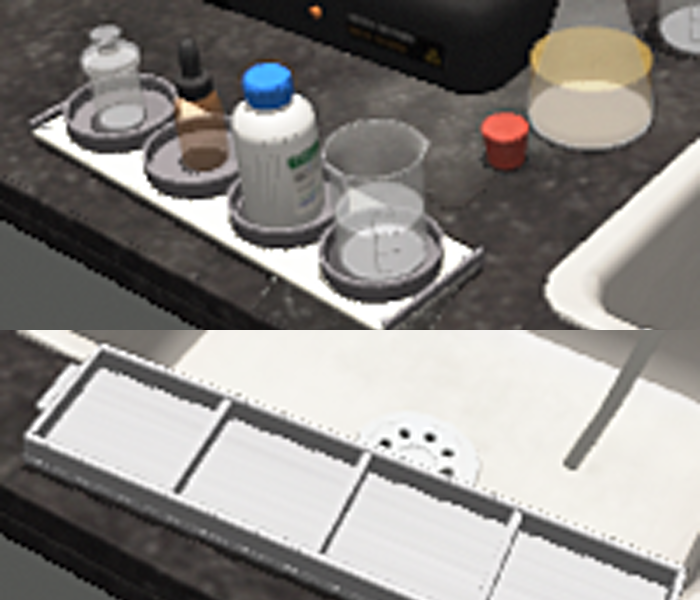

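The scene crop agrees with the top-view projections to about 2 px. The cap is at (221.6,221.4), the bulb at (198.4,212) and the beaker rim at (252,243). The rack's middle divider is near (399,339), and the hose stays at x≥0.6. I'll check the knob and rack centre, then move the beaker first.

```bash
cat >> h.py <<'E'
from station import r
RC=np.array([.456,-.180]);RY=5.5;BY=-2.6
def slot(y): a=np.radians(RY);return RC+y*np.array([-np.sin(a),np.cos(a)])
def ori(a): return [180,0,90+a]
def st(l):
    q=r.sense();print(l,round(q["clock"],1),q["tcp_pos"].round(4),"op",round(q["opening"],4),"gf",round(q["gripper_force"],1),"F",q["contact_force"].round(1))
def pick(p,h,sq):
    r.reach([*p,.37],ori(BY)); r.servo_line([*p,.015+h+.163],ori(BY),.12); st("at")
    r.grab(sq); st("grip"); r.servo_line([*p,.015+h+.163+.13],None,.15); st("lift")
def place(q,h):
    z=.015+h+.163+.13
    r.reach([*q,z],ori(RY)); r.servo_line([*q,.0105+h+.163],ori(RY),.08); st("down")
    r.let_go(); r.wait(.2); r.servo_line([*q,.37],None,.15); st("up")
E
python3 - <<'E'
from h import *
s=pickle.load(open("scene.pkl","rb"))
for u,v,z in((174.7,209.4,.08),(179.9,233.7,.015),(198.4,212,.099),(221.6,221.4,.107),(252.1,243.4,.089),(398.9,339.1,.023)):print(ray(s,(u,v),z).round(4))
print(pix(s,[.456,-.18,.023]))
for p,a in(((.45,.12),BY),((.458,.343),BY),(slot(-.111),RY)):
    print(r.inverse_kinematics([*p,.37],ori(a)),r.inverse_kinematics([*p,.215],[180,0,-90+a]))
p=(.451,.1185)
pick(p,50/1000,8)
sn=r.snapshot("scene");cv2.imwrite("pics/s1.png",sn["frame"][:,:,::-1])
E
```

```text
[0.4616 0.3397 0.08  ]
[0.4645 0.3433 0.015 ]
[0.4633 0.2675 0.099 ]
[0.457  0.1967 0.107 ]
[0.4545 0.1199 0.089 ]
[ 0.4574 -0.1861  0.023 ]
[395.16384338 338.0161973 ]
[ 1.07448477e+01 -1.58786078e+01  9.38356260e+01 -2.54444375e-14
  1.02042982e+02  1.33448477e+01] None
[ 3.34233361e+01  6.75984226e-01  7.87159755e+01 -2.54444375e-14
  1.00608040e+02  3.60233361e+01] [  33.42333613    3.64048674   91.5160439     0.           84.84346936
 -143.97666387]
[-35.44913875  -2.79536748  82.14512988   0.         100.6502376
 -40.94913875] [-3.54491387e+01  1.97901069e-01  9.50370896e+01 -2.54444375e-14
  8.47650093e+01  1.39050861e+02]
at 3.1 [0.4513 0.1186 0.229 ] op 0.0881 gf 0.0 F [-0.6 -0.1  0.6]
grip 3.8 [0.451  0.1185 0.2281] op 0.0537 gf 8.0 F [ 1.8 -0.4  0.2]
lift 4.8 [0.4509 0.1185 0.3567] op 0.0537 gf 8.0 F [ 0.3 -0.1 -0.6]
```

View pics/s1.png

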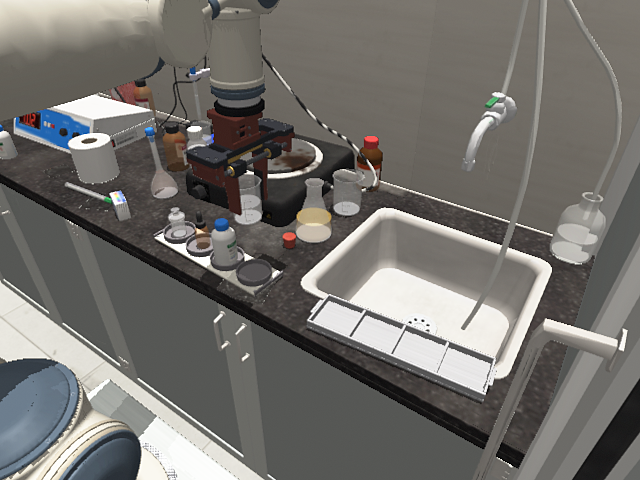

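The beaker is held upright at (247,200) with a 53.7 mm opening, and the others are undisturbed. I'll place it and check.

```bash
sed -i 's/RC=np.array(\[.456,-.180\])/RC=np.array([.457,-.182])/' h.py; python3 - <<'E'
from h import *
place(slot(.111),.050)
pick((.456,.198),.050,14)
ims=[]
for n in("scene","top"):
    sn=r.snapshot(n);pickle.dump(sn,open(n+"2.pkl","wb"));im=sn["frame"][:,:,::-1]
    c=im[190:390,200:500] if n=="scene" else im[230:330,240:510]
    ims.append(cv2.resize(c,(700,int(700*c.shape[0]/c.shape[1])))[:330])
cv2.imwrite("pics/c3.png",np.vstack(ims)[:600])
E
```

```text
down 7.4 [ 0.4465 -0.0715  0.224 ] op 0.0535 gf 8.0 F [1.1 0.6 0.1]
up 9.5 [ 0.4463 -0.0715  0.3688] op 0.0877 gf 0.0 F [ 0.5  0.6 -1. ]
at 11.9 [0.4563 0.1981 0.229 ] op 0.0877 gf 0.0 F [ 0.  -0.5  0.7]
grip 12.6 [0.456 0.198 0.228] op 0.0453 gf 14.0 F [ 0.  -0.1  1. ]
lift 13.6 [0.4559 0.198  0.3566] op 0.0451 gf 14.0 F [ 0.5 -0.1 -1.3]
```

View pics/c3.png

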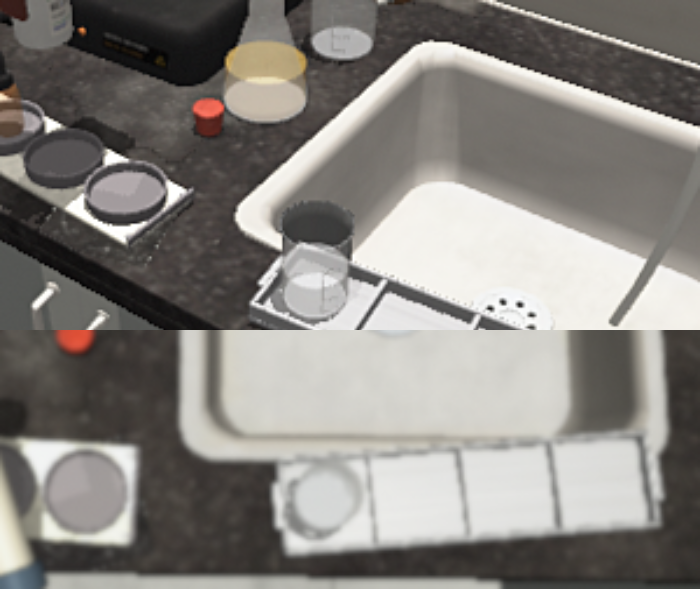

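The beaker stands upright and central in the left compartment, with its base near crop pixel (315,295). I'll carry on with the other three.

```bash
python3 - <<'E'
from h import *
place(slot(.037),.050)
pick((.461,.267),.039,10)
if r.sense()["opening"]>.02:
    place(slot(-.037),.039)
    pick((.461,.3415),.047,10)
sn=r.snapshot("scene");cv2.imwrite("pics/s4.png",sn["frame"][:,:,::-1])
E
```

```text
down 16.8 [ 0.4536 -0.1452  0.224 ] op 0.0449 gf 14.0 F [ 0.2  0.4 -1.4]
up 19.0 [ 0.4534 -0.1451  0.3687] op 0.088 gf 0.0 F [ 0.1  0.2 -0.6]
at 21.9 [0.4613 0.2671 0.218 ] op 0.0878 gf 0.0 F [-0.4  0.5  0. ]
grip 22.9 [0.461 0.267 0.217] op 0.0273 gf 10.0 F [0.7 0.9 0.1]
lift 23.9 [0.4609 0.2669 0.3457] op 0.0271 gf 10.0 F [ 0.3  0.2 -0.1]
down 27.5 [ 0.4607 -0.2189  0.213 ] op 0.0274 gf 10.0 F [-0.2  0.4 -0.2]
up 29.9 [ 0.4605 -0.2188  0.3687] op 0.0879 gf 0.0 F [0.1 0.1 0. ]
at 33.3 [0.4613 0.3417 0.2261] op 0.0877 gf 0.0 F [-0.6  1.8  1.1]
grip 34.2 [0.461  0.3415 0.225 ] op 0.0323 gf 10.0 F [ 0.5 -0.3  0.7]
lift 35.2 [0.4609 0.3415 0.3536] op 0.0323 gf 10.0 F [ 0.2  0.1 -0.8]
```

View pics/s4.png

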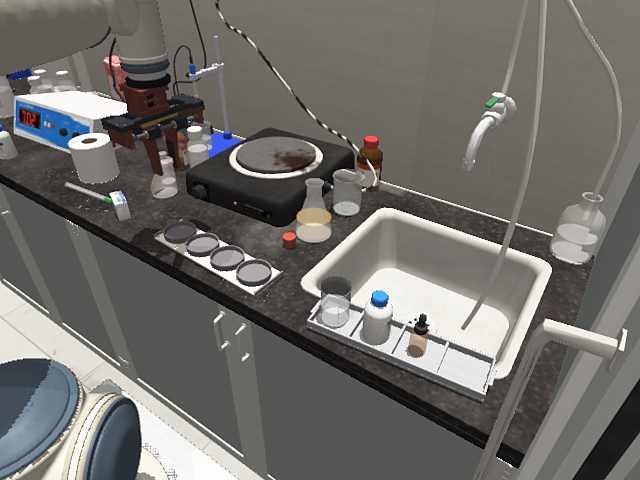

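The capped bottle and dropper stand well in the rack, at (377,322) and (418,340). The weighing bottle's opening of 32.3 mm is smaller than I expected, so I'll look closer.

```bash
python3 - <<'E'
from h import *
im=cv2.imread("pics/s4.png");a=cv2.resize(im[90:215,90:215],(400,400),interpolation=cv2.INTER_CUBIC)
b=r.snapshot("top")["frame"][:,:,::-1];b=cv2.resize(b[225:325,120:220],(400,400),interpolation=cv2.INTER_CUBIC)
cv2.imwrite("pics/c5.png",np.hstack([a,b]))
E
```

```text
(no output)
```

View pics/c5.png

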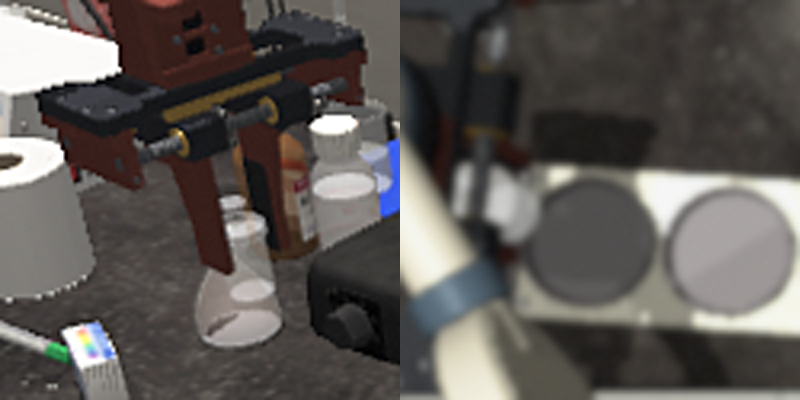

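```bash
python3 - <<'E'
from h import *
s=pickle.load(open("scene.pkl","rb"))
f=lambda u,v:(90+u*.3125,90+v*.3125)
for l,p,z in(("bottom",(253,292),.1436),("lid",(245,220),.1436+.0475),("knob",(232,202),.1436+.065)):print(l,ray(s,f(*p),z).round(4))
print("expect",pix(s,[.461,.3415,.1436]),pix(s,[.461,.3415,.1436+.048]),f(253,292),f(245,220))
E
```

```text
bottom [0.4648 0.3435 0.1436]
lid [0.4697 0.3435 0.1911]
knob [0.4591 0.3377 0.2086]
expect [168.24167893 182.26170006] [163.66960524 160.37507171] (169.0625, 181.25) (166.5625, 158.75)
```

The bottle hangs upright, within about 4 mm of the tool axis, so I'll place it.

```bash
python3 - <<'E'
from h import *
place(slot(-.111),.047)
r.reach([.42,.2,.40],ori(BY)); st("clear")
ims=[]
for n in("scene","top"):
    sn=r.snapshot(n);pickle.dump(sn,open(n+"3.pkl","wb"));im=sn["frame"][:,:,::-1]
    c=im[270:400,300:500] if n=="scene" else im[255:325,335:505]
    ims.append(cv2.resize(c,None,fx=(2.8 if n=="scene" else 3.3),fy=(2.8 if n=="scene" else 3.3),interpolation=cv2.INTER_CUBIC))
cv2.imwrite("pics/c6.png",np.vstack([ims[0],np.pad(ims[1],((0,0),(0,0),(0,0)))[:, :560]])if ims[1].shape[1]>=560 else np.vstack([ims[0][:,:ims[1].shape[1]],ims[1]]))
E
```

```text
down 39.4 [ 0.4678 -0.2926  0.2211] op 0.0328 gf 10.0 F [-0.  -0.1 -1.4]
up 41.7 [ 0.4676 -0.2924  0.3686] op 0.0879 gf 0.0 F [ 0.4 -1.1  0.2]
clear 43.5 [0.4204 0.1995 0.3998] op 0.0878 gf 0.0 F [-0.1  0.3  1.2]
```

View pics/c6.png

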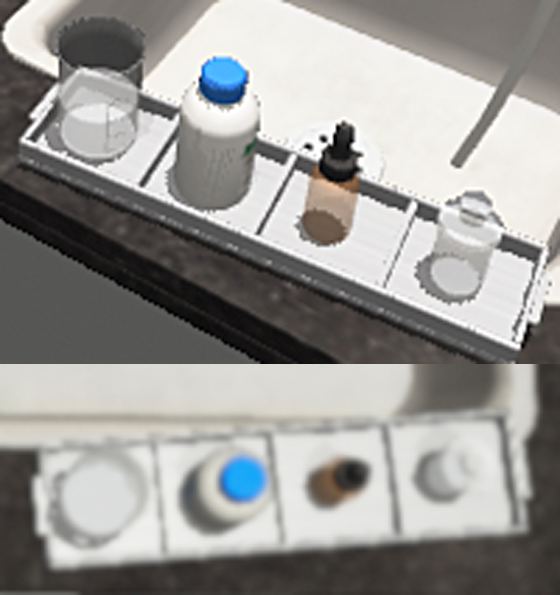

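All four are upright and in the right order. The weighing bottle and dropper look slightly left of centre, so I'll check the numbers in both views.

```bash
python3 - <<'E'
from h import *
s=pickle.load(open("scene3.pkl","rb"));t=pickle.load(open("top3.pkl","rb"))
fs=lambda p:(300+p[0]/2.8-.4,270+p[1]/2.8-.4); ft=lambda p:(335+p[0]/3.3-.4,255+(p[1]-364)/3.3-.4)
a=np.radians(RY);R=np.array([[np.cos(a),np.sin(a)],[-np.sin(a),np.cos(a)]])
def out(l,S,p,z): print(l,(1e3*R@(ray(S,p,z)[:2]-RC)).round(1))
for l,p in(("div1",[(145,185),(178,122)]),("div2",[(262,232),(295,158)]),("div3",[(385,285),(415,205)]),("endR",[(520,348),(546,245)]),("endL",[(22,140),(60,80)])):
    for q in p: out("scene "+l,s,fs(q),.023)
for l,p,z in(("beaker",(98,135),.009),("capped",(212,190),.009),("dropper",(323,228),.009),("weigh",(452,277),.009),("cap",(225,68),.101),("bulb",(345,127),.093),("knob",(474,197),.074)): out("scene "+l,s,fs(p),z)
for l,p in(("div1",[(152,442),(164,553)]),("div2",[(271,433),(284,546)]),("div3",[(387,424),(400,534)]),("endR",[(527,530),(512,416)]),("endL",[(52,566),(42,450)])):
    for q in p: out("top "+l,t,ft(q),.023)
for l,p,z in(("capped cap",(242,478),.101),("bulb",(353,473),.093),("knob",(465,462),.074),("beaker rim",(103,493),.083),("weighbase",(438,475),.009)): out("top "+l,t,ft(p),z)
E
```

```text
scene div1 [-31.3  66.7]
scene div1 [25.3 71.1]
scene div2 [-30.6  -6. ]
scene div2 [32.3 -2.7]
scene div3 [-32.3 -77.6]
scene div3 [ 31.4 -76.1]
scene endR [ -37.  -150.5]
scene endR [  38.6 -148.5]
scene endL [-35.2 147.6]
scene endL [ 22.6 152.8]
scene beaker [  3.6 115.1]
scene capped [-3.3 34.8]
scene dropper [  1.4 -32.9]
scene weigh [   3.2 -107.5]
scene cap [ 3.  37.9]
scene bulb [ -0.1 -34.1]
scene knob [   3.3 -106.6]
top div1 [35.4 79.2]
top div1 [-34.6  79.4]
top div2 [34.9  3.6]
top div2 [-36.4   4.4]
top div3 [ 34.6 -70.3]
top div3 [-34.9 -68.7]
top endR [ -38.9 -148.1]
top endR [  33.2 -149.9]
top endL [-36.9 149.7]
top endL [ 36. 149.]
top capped cap [-0.1 40.8]
top bulb [ -1.7 -26. ]
top knob [  1.3 -98.7]
top beaker rim [ -0.3 120.1]
top weighbase [   1.2 -102.2]
```

Each vessel is within tolerance. The dropper and weighing bottle sit about 7 mm left of centre on average over the two views, so I'll shift both 6 mm right and then check them.

```bash
python3 - <<'E'
from h import *
for y,h in((-.037,.039),(-.111,.047)):
    p=slot(y);q=slot(y-.006);z=.0105+h+.163
    r.reach([*p,.37],ori(RY)); r.servo_line([*p,z],None,.12); r.grab(10); st("grip")
    r.servo_line([*p,z+.006],None,.05); r.servo_line([*q,z+.006],None,.03); r.servo_line([*q,z],None,.05); st("down")
    r.let_go(); r.wait(.2); r.servo_line([*q,.37],None,.15)
r.reach([.42,.2,.40],ori(BY)); st("clear")
sn=r.snapshot("scene");b=r.snapshot("top")
i0=cv2.resize(sn["frame"][180:400,280:500,::-1],(400,400),interpolation=cv2.INTER_CUBIC);i1=cv2.resize(b["frame"][255:325,335:505,::-1],(400,165),interpolation=cv2.INTER_CUBIC)
cv2.imwrite("pics/c7.png",np.vstack([i0,i1]))
E
```

```text
grip 47.6 [ 0.4605 -0.2188  0.2125] op 0.0276 gf 10.0 F [-0.6  0.  -0.1]
down 48.5 [ 0.461  -0.2247  0.2121] op 0.0278 gf 10.0 F [ 0.9 -0.3 -0.4]
grip 53.6 [ 0.4676 -0.2925  0.2205] op 0.0324 gf 10.0 F [ 0.  -0.1  0.1]
down 54.5 [ 0.4682 -0.2984  0.2202] op 0.0321 gf 10.0 F [1.4 0.4 0.2]
clear 58.6 [0.4204 0.1995 0.3998] op 0.0882 gf 0.0 F [ 1.1  0.9 -1. ]
```

View pics/c7.png

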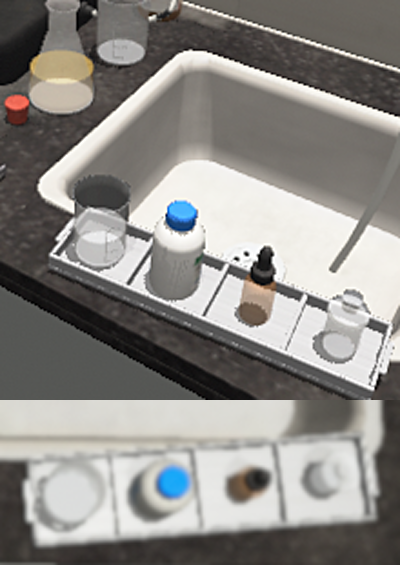

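The rack now holds beaker, capped, dropper and weighing from left to right, all upright and centred. The flask is undisturbed at (62,80), so I'm handing in.

```bash
python3 -c "
from station import r
print(r.hand_in())"
```

```text
the job is handed in; nothing more can be done
None
```

The four vessels stand upright in the rack in reverse order (beaker, capped bottle, dropper bottle, weighing bottle from left to right), each within the 15 mm limit by camera, with the flask untouched; the job was handed in at about 59 s of the 118 s allowed, and the hand-in call returned no verdict.

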